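# Pack the stain kit into the laundry caddy

## Task

Pack the stain kit into the white caddy: stand the glass jar with the wire clip in the round well and the bottle with the trigger spray head in the square well, and lay the brush with the rubber scraping edge, bristles down, lengthwise in the long well, each resting fully on the floor of its well. Set them down gently rather than dropping them, and leave the screw-lid jar, the plain-capped bottle and the all-bristle brush standing where they are.

Things in the scene. Friction and masses are not known exactly. Their poses are not given: they have to be found in the camera images.
- clip_jar: wanted jar: round glass canister, 56 mm across, 82 mm high, 250 g, glass lid under a steel wire clip that crosses it along the jar's own x; flat lever (20 mm wide, 36 to 76 mm up) stands out to x = +40 mm, wire to x = -32 mm. Bare glass at +-y, 56 mm wide, 4 to 60 mm up: grip there about 50 mm up. Origin: centre of underside, z up
- screw_jar: look-alike that does not belong: the same 56 mm glass body, 81 mm high, with a flat round knurled steel screw lid, no wire and no lever. Origin: centre of its underside, z up
- spray_bottle: wanted bottle: white, 200 g, body 46 x 46 mm and 76 mm high, neck 24 mm; on top a trigger spray head: bar 20 mm wide (y), x = -20 to +36 mm, 92 to 118 mm up; nozzle to x = 44 mm, trigger at x = 28 to 45 mm down to 65 mm up. Grip the head across its 20 mm over the bottle's axis, about 106 mm up. Origin: centre of underside, z up
- capped_bottle: look-alike that does not belong: the same square white body, 116 mm high, with a plain round screw cap 34 mm across and no spray head. Origin: centre of its underside, z up
- scraper_brush: wanted brush: wooden, bristles down, along its own x, 116 mm long, 38 mm wide, 68 mm high, 160 g. Front end (x = 43 to 58 mm) is a black rubber scraping edge 42 mm wide. Block top 36 mm up; above it a grip bar 22 mm wide (y), x = -50 to +38 mm, 48 to 68 mm up: grip across it at x = 0, about 60 mm up. Origin: centre of underside, z up
- plain_brush: look-alike that does not belong: a brush of the same size, wood and grip bar, but its wooden block runs to both ends, with no rubber edge. Origin: centre of its underside, z up
- caddy: white open caddy fixed to the shelf, 320 mm (its x) x 180 mm (its y), walls 34 mm high, floor 5 mm thick, wooden loop handles at both ends reaching x = +-183 mm. Three grey inserts stand in it side by side along its x, 100 mm apart, in an order that changes. Origin: centre of its underside
- round_well: grey insert with a round well, home of the jar: inside 76 mm across, the well's floor 4 mm and its rim 24 mm above the origin. Origin: underside of the insert on the well's axis (5 mm above the shelf), axes parallel to the caddy's
- square_well: grey insert with a square well, home of the bottle: inside 66 x 66 mm, sides along its x and y, the well's floor 4 mm and its rim 24 mm above the origin. Origin: underside of the insert, under the well's centre (5 mm above the shelf), axes parallel to the caddy's
- long_well: grey insert with a long well, home of the brush: inside 62 mm (its x) x 142 mm (its y, the long way), the well's floor 4 mm and its rim 24 mm above the origin. Origin: underside of the insert, under the well's centre (5 mm above the shelf), axes parallel to the caddy's
Mind the look-alikes: they are no part of the job. What is shaped like the spray_bottle but blue or red is not meant.

How it is judged:
By the outcome, as a careful person would: the job done as asked, in the order asked, and still so for the second after the job is handed in, with the robot touching nothing.
It also fails if it takes over 106 s, if anything falls off the work surface, if the arm or the gripper's body presses on something with over 40 N, if the wrist force passes 120 N, or if a joint passes its speed limit or range.

## Robot

A 6-joint arm with a two-finger parallel gripper is mounted at the origin on the work surface. World frame = base frame: x ahead of the robot, y to its left, z up, the work surface at z = 0. Lengths are in m, angles in degrees, forces in N, time in s.
With the tool pointing down it reaches from about 0.25 to 0.725 m from the base axis. Payload 9.7 kg.
Tool frame: the origin (TCP) lies at the very end of the fingers, on their centre line; the grasp point (between the pads) lies 19 mm behind it; z points along the fingers, y is the line along which they close (so a half turn about z gives the same grasp; the last joint's range is limited). The gripper opens to 85 mm and grips with 20 to 120 N. Pads are 22 mm wide; open, the fingers measure 114 mm over their backs; the gripper's body (76 mm by 85 mm) begins 54 mm behind the grasp point. The pads swing forward as they close: fully open they stand 13 mm farther back than shut.
Start: joints at [70.818, 4.979, 10.078, 95.1, 0, 90], TCP at [0.181, 0.519, 0.231] pointing down, gripper open.
Joint ranges: [-179.16, 179.16], [-48.56, 103.87], [-65.8, 70.77], [-126.05, 130.52], [-82.76, 87.17], [-180, 180]. Speed limits (degrees/s): [127.2, 127.2, 147.25, 180, 180, 180].

## Interface

Orientations are given as [roll, pitch, yaw] about the fixed x, y, z axes, in that order (R = Rz(yaw) Ry(pitch) Rx(roll)).
In Python, from workcell import bot, viewer, finder gives the robot as it stands. The module is installed in compiled form; this text tells all that it offers.
- The arm moves only by the shell command python3 -m inch 'ROWS' [FORCE]. ROWS is JSON, a list that holds one entry, the list of rows, each a list of 7 numbers: the opening in per cent of the stroke, from 0 (shut) to 100 (fully open), then the shift along the tool's x, y, z in mm, then the turn, a rotation vector about the tool's x, y, z in degrees. In form: [[[grip, tx, ty, tz, ax, ay, az], ...]]. A call has 1 to 8 rows; each row shifts and turns the commanded pose from where the row before left it, along the tool's axes as they then stand; what a row does not reach is not made up. A row lasts 1/8 s, in which the tool goes at most 62.5 mm and 10.7 degrees, less where a joint would pass 70% of its speed; a pose out of reach is approached as far as the arm can. A call with a gripper value outside its range is refused whole. The fingers move at their own pace and stop on an object; FORCE is the grip in N (left out, the last holds). Time passes only in rows, so rows that do not move let the fingers close. It gives the time, the measured TCP pose, the force, the opening and the grip force at its end, in the units of the state.
- bot.get_obs(): the state, without advancing time (a new reading comes with each control period).
- viewer.camera(name): name is "scene" or "top"; returns a dict with "pixels" (480x640x3 uint8, red, green, blue), "vfov" (degrees; the focal length in pixels is half the picture's height over the tangent of half this angle, whatever the lens; pixels are square), "cx", "cy" (the principal point, pixels), "R" (3x3) and "t" (3): a world point X has camera coordinates R X + t. Camera axes: x right, y down, z forward; pixel columns grow to the right and rows downward; lengths in m; the calibration is good to about 2 mm. A picture is of the moment at which its call begins. There is no depth.
- bot.job_done(): hands the job in; it is judged then, once.
Trained networks look in the newest picture that a camera, given by its name, has taken for a name from the list of things; names that differ only in an ending like _2 or _b are one class to them, and where a whole thing is asked for, a point or a joint stands for the part that bears it (a point fixed in the world has none). Each returns a list of dicts, best first, with "conf" (0 to 1); they miss things now and then, are a little off and sometimes report something else, mostly with a low value. They report only what shows in the picture. A call takes as long as a camera call. They do not tell look-alikes from the thing itself.
- finder.outline_of(camera, thing): "pixels" (480x640 bool, what is visible of it) and "extent" ([centre column, centre row, width, height] in pixels, round what is visible of it).
- finder.mark_of(camera, thing): "position" ([column, row] in pixels: a listed point, or the origin of a listed thing).
The state is a dict: "time": time; "q": joint angles; "qd": joint speeds; "joint_efforts": joint torques, N m; "ee_pos": TCP position; "tcp_rot": TCP orientation; "wrist_force": force on the tool from outside, world axes, zero at the start; "torque": the same for the moment, N m; "opening": finger opening in m; "grasp_force": force on a finger pad.
Only numpy, scipy, OpenCV 4.12 (cv2) and the standard library are available. Lean on these libraries where they do the work, as an engineer would, in place of code of your own. Each camera call takes 0.05 s, during which the arm holds its last target. There are 200 camera calls.

## Working session

There is one attempt and no reset: what is moved stays moved. The work goes in short steps, Python scripts to look and compute and a shell command to move; the robot and the scene stay as the last step left them, time stands still between calls to the robot, and variables do not carry over. Pictures are saved under pics/ and viewed, at most 14 in all, crops included, and the job is handed in when it is done.

```bash
mkdir -p pics
cat > h.py <<'E'
import numpy as np, cv2, json
from workcell import bot, viewer, finder
def snap(cam,fn=None):
    c=viewer.camera(cam)
    if fn: cv2.imwrite('pics/'+fn,cv2.cvtColor(c['pixels'],cv2.COLOR_RGB2BGR))
    return c
def ray(c,px):
    f=240/np.tan(np.radians(c['vfov'])/2)
    d=np.array([(px[0]-c['cx'])/f,(px[1]-c['cy'])/f,1]); R=np.array(c['R']);t=np.array(c['t'])
    return -R.T@t, R.T@d
def at(c,px,z):
    o,d=ray(c,px); return o+d*(z-o[2])/d[2]
def proj(c,X):
    f=240/np.tan(np.radians(c['vfov'])/2)
    p=np.array(c['R'])@np.array(X)+np.array(c['t']); return np.array([c['cx']+f*p[0]/p[2],c['cy']+f*p[1]/p[2]])
E
python3 - <<'E'
from h import *
for cam in ('top','scene'):
    c=snap(cam,cam+'0.png'); print(cam,c['vfov'],ray(c,(320,240)))
    for n in 'clip_jar screw_jar spray_bottle capped_bottle scraper_brush plain_brush caddy round_well square_well long_well'.split():
        z=.005 if 'well' in n else 0
        print(n,[(np.round(m['position']),round(m['conf'],2),np.round(at(c,m['position'],z)[:2],3)) for m in finder.mark_of(cam,n)])
print(bot.get_obs())
E
```

```text
top 48.27806317286222 (array([ 0.2678028 , -0.08004783,  1.26736367]), array([ 0.18838791, -0.0101908 , -0.98206048]))
clip_jar [(array([291., 260.]), 0.77, array([ 0.46 , -0.025]))]
screw_jar [(array([411., 194.]), 0.83, array([ 0.628, -0.314]))]
spray_bottle [(array([354., 202.]), 0.93, array([ 0.606, -0.176])), (array([465., 173.]), 0.92, array([ 0.685, -0.449])), (array([379., 305.]), 0.87, array([ 0.357, -0.235])), (array([455., 227.]), 0.65, array([ 0.548, -0.42 ]))]
capped_bottle [(array([347., 256.]), 0.75, array([ 0.474, -0.159]))]
scraper_brush [(array([413., 265.]), 0.97, array([ 0.454, -0.317]))]
plain_brush [(array([292., 194.]), 0.78, array([ 0.623, -0.022])), (array([294., 259.]), 0.24, array([ 0.463, -0.031]))]
caddy []
round_well [(array([176., 278.]), 0.97, array([0.413, 0.246]))]
square_well [(array([177., 238.]), 0.66, array([0.511, 0.25 ]))]
long_well [(array([174., 192.]), 0.62, array([0.623, 0.264]))]
scene 50.16601522184486 (array([1.03875588, 0.66262086, 0.9433204 ]), array([-0.43256813, -0.56707924, -0.70114247]))
clip_jar [(array([332., 258.]), 0.81, array(
[... 839 characters left out ...]
7.]), 0.83, array([0.614, 0.257]))]
{'time': 1.1, 'q': array([7.08179504e+01, 4.98038548e+00, 1.00795868e+01, 9.50997040e+01,
       2.34210328e-04, 8.99990071e+01]), 'qd': array([-0.08978622,  0.00446424,  0.0056148 , -0.02453525, -0.02815326,
        0.07263706]), 'joint_efforts': array([-7.16662380e-04, -5.20109367e+01,  4.64859045e+01,  1.79975876e-03,
       -1.97387408e-05, -6.58858013e-06]), 'ee_pos': array([0.18071455, 0.51946899, 0.23128219]), 'tcp_rot': array([-1.79999497e+02, -2.34219038e-04,  1.60818943e+02]), 'wrist_force': array([-0.12598736, -0.92648829, -0.04989476]), 'torque': array([ 0.02682087,  0.00867841, -0.00882653]), 'grasp_force': 0.0, 'opening': 0.08506768679947549}
```

View pics/top0.png

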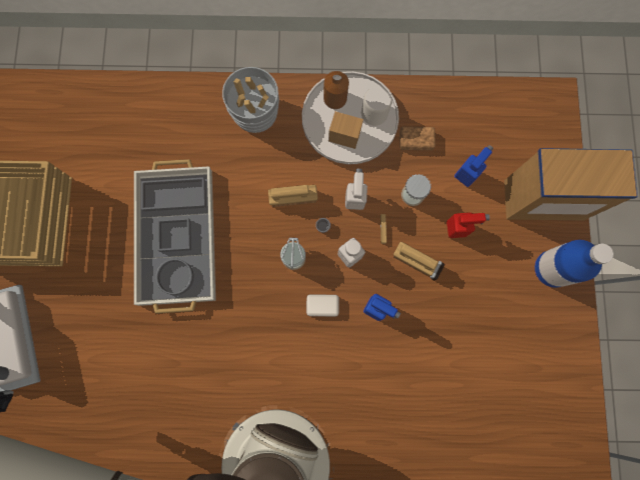

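View pics/scene0.png

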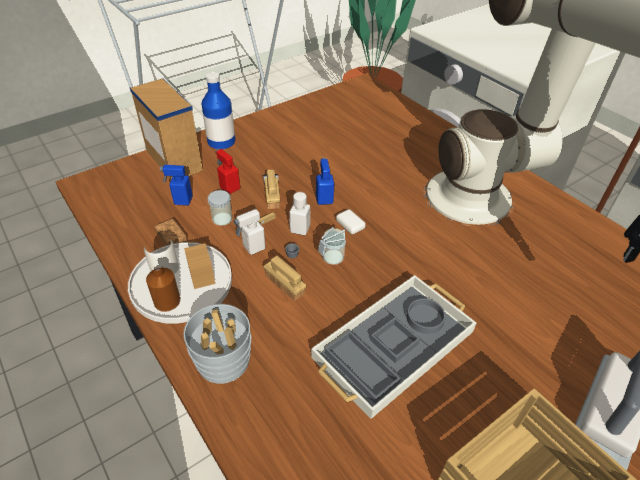

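Top view: clip jar at (292,255), spray bottle (355,190), scraper brush (418,260) with black end at (437,268); the caddy's wells are long (175,192), square (175,236) and round (175,278). Next, enlarged crops for the orientations.

Run:
```python
from h import *
t=cv2.imread('pics/top0.png'); s=cv2.imread('pics/scene0.png')
def cr(i,x,y,w=44,h=33): return cv2.resize(i[y-h:y+h,x-w:x+w],(400,300),interpolation=cv2.INTER_CUBIC)
cv2.imwrite('pics/c1.png',np.vstack([np.hstack([cr(t,292,255),cr(t,355,190)]),np.hstack([cr(t,418,260),cr(s,334,245)])]))
cv2.imwrite('pics/c2.png',cv2.resize(t[158:313,120:230],(568,600//1*1),interpolation=cv2.INTER_CUBIC)[:600])
```

```text
(no output)
```

View pics/c1.png

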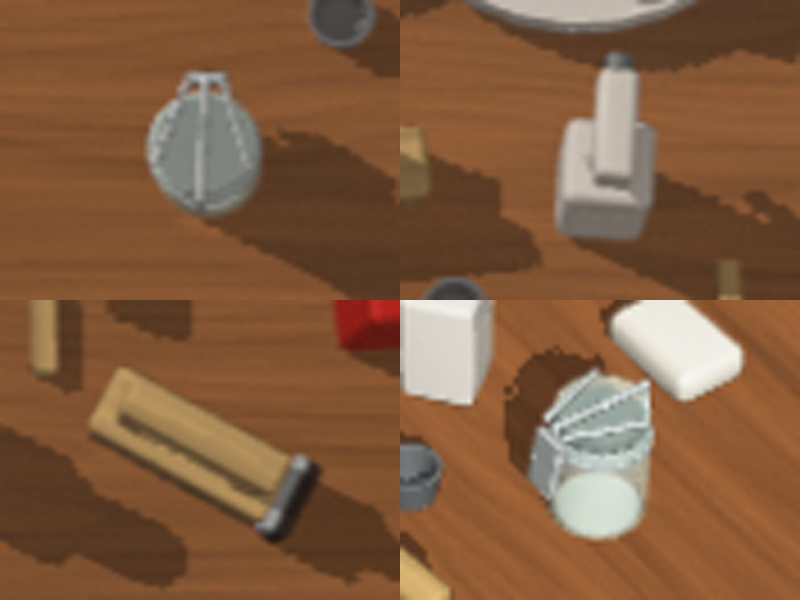

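View pics/c2.png

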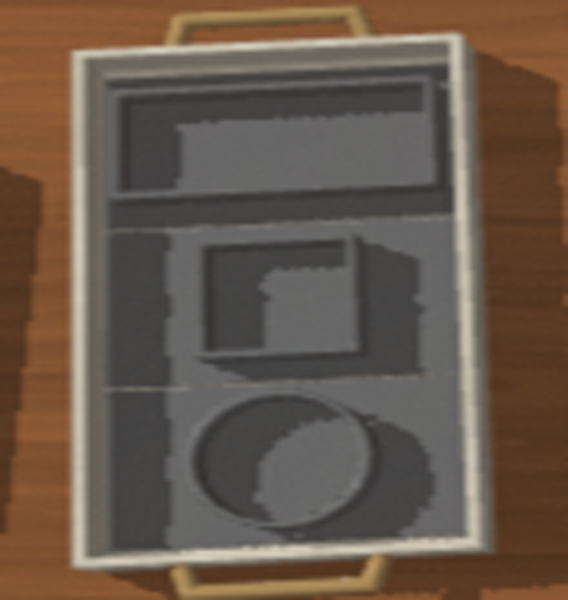

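Orientations: jar lever points up-image (crop (205,75), about world +x), nozzle likewise (620,55), brush's black edge is at lower right (290,497). In the caddy crop all wells read clearly. Now I fit the poses with simple box models to the network outlines in both cameras.

```bash
cat > fit.py <<'E'
from h import *
from scipy.optimize import minimize
def box(x0,x1,y0,y1,z0,z1): return np.array([[x,y,z] for x in(x0,x1) for y in(y0,y1) for z in(z0,z1)])/1000
def cyl(r,z0,z1): return np.array([[r*np.cos(a),r*np.sin(a),z] for a in np.linspace(0,6.28,24) for z in(z0,z1)])/1000
M={'clip_jar':[cyl(28,0,82),box(20,40,-10,10,36,76),box(-32,0,-2,2,60,82)],
'spray_bottle':[box(-23,23,-23,23,0,76),cyl(12,70,95),box(-20,36,-10,10,92,118),box(36,44,-5,5,100,112),box(28,45,-5,5,65,95)],
'scraper_brush':[box(-58,43,-19,19,0,36),box(43,58,-21,21,8,36),box(-50,38,-11,11,48,68),box(-45,-25,-10,10,30,50),box(15,35,-10,10,30,50)]}
def sil(c,parts,p):
    R=np.array([[np.cos(p[2]),-np.sin(p[2]),0],[np.sin(p[2]),np.cos(p[2]),0],[0,0,1]])
    im=np.zeros((1920,2560),np.uint8)
    for b in parts:
        q=np.array([(proj(c,R@v+[p[0],p[1],0])+.5)*4 for v in b]).astype(np.float32)
        cv2.fillConvexPoly(im,cv2.convexHull(q).astype(np.int32),255)
    return im
def fit(cams,n,p0):
    obs=[]
    for cam,c in cams.items():
        o=None
        for m in finder.outline_of(cam,n):
            px=proj(c,[p0[0],p0[1],.04])
            if np.hypot(*(np.array(m['extent'][:2])-px))<15: o=m['pixels']; break
        if o is None: print('no',cam,n); continue
        obs.append((c,cv2.resize(o.astype(np.uint8)*255,(2560,1920),interpolation=cv2.INTER_LINEAR)>127))
    def cost(p): 
        s=0
        for c,o in obs:
            m=sil(c,M[n],p)>0; s+=1-(m&o).sum()/(m|o).sum()
        return s/len(obs)
    best=None
    for dy in (-20,0,20):
        q=np.array([p0[0],p0[1],np.radians(p0[2]+dy)])
        r=minimize(cost,q,method='Nelder-Mead',options=dict(initial_simplex=q+np.array([[0,0,0],[.01,0,0],[0,.01,0],[0,0,.2]]),maxfev=90))
        if best is None or r.fun<best.fun: best=r
    print(n,np.round(best.x[:2],4),round(np.degrees(best.x[2]),1),round(best.fun,3),flush=True)
E
python3 - <<'E'
from fit import *
cams={k:snap(k) for k in('top','scene')}
c=cams['top']
def w(u,v,z=.029): return at(c,(120+u/5.164-.5,158+v/3.871-.5),z)[:2]
r=lambda *a:np.round(np.mean([w(*p) for p in a],0),4)
print('sq',r((203,243),(357,237),(357,353),(203,355)),'rd',r((192,461),(375,461),(283,392),(283,530)),'lg',r((118,95),(435,76),(440,186),(118,197)))
a,b,d=w(72,50,.034),w(465,35,.034),w(75,567,.034); e=w(490,550,.034)
print('caddy',np.round((a+b+d+e)/4,4),[np.degrees(np.arctan2(*(v[::-1]))) for v in (a-b,a-d,b-e)],[np.hypot(*v) for v in (a-b,a-d,b-e)])
fit(cams,'clip_jar',(.465,-.026,0)); fit(cams,'spray_bottle',(.606,-.17,0)); fit(cams,'scraper_brush',(.465,-.322,-115))
E
```

```text
sq [0.5141 0.2516] rd [0.4139 0.2436] lg [0.6138 0.2591]
caddy [0.5146 0.2523] [np.float64(94.01934456522298), np.float64(4.807346091403574), np.float64(4.996340931920742)] [np.float64(0.18211468152284863), np.float64(0.31947792611792425), np.float64(0.3197053601875167)]
clip_jar [ 0.4656 -0.0298] 1.6 0.126
spray_bottle [ 0.6129 -0.1751] -4.1 0.134
scraper_brush [ 0.4619 -0.3236] -118.5 0.093
```

```bash
cat > plan.py <<'E'
import sys
from h import *
from scipy.spatial.transform import Rotation as Ro
# args: x y z yaw n  -> the shift and turn per row in tool axes
x,y,z,yaw,n=map(float,sys.argv[1:6]); n=int(n)
o=bot.get_obs(); p=o['ee_pos']; R=Ro.from_euler('xyz',o['tcp_rot'],degrees=True)
y0=o['tcp_rot'][2]; T=Ro.from_euler('xyz',[180,0,yaw],degrees=True)
print('at',np.round(p,4),np.round(o['tcp_rot'],2),'t',round(o['time'],2),'yaw change',round(yaw-y0,1))
d=(np.array([x,y,z])-p)*1000/n; a=-(yaw-y0)/n
for i in range(n):
    Ri=Ro.from_euler('xyz',[180,0,y0-a*i],degrees=True)
    print(np.round(Ri.inv().apply(d),0 if n>1 else 1).tolist(),round(a,1))
E
python3 plan.py .4656 -.0298 .2 1.6 16
```

```text
at [0.1807 0.5195 0.2313] [-180.     -0.    160.82] t 1.5 yaw change -159.2
[-28.0, -27.0, 2.0] 10.0
[-32.0, -21.0, 2.0] 10.0
[-35.0, -15.0, 2.0] 10.0
[-38.0, -9.0, 2.0] 10.0
[-39.0, -2.0, 2.0] 10.0
[-38.0, 4.0, 2.0] 10.0
[-37.0, 11.0, 2.0] 10.0
[-35.0, 17.0, 2.0] 10.0
[-31.0, 23.0, 2.0] 10.0
[-27.0, 28.0, 2.0] 10.0
[-22.0, 32.0, 2.0] 10.0
[-16.0, 35.0, 2.0] 10.0
[-9.0, 38.0, 2.0] 10.0
[-3.0, 39.0, 2.0] 10.0
[4.0, 38.0, 2.0] 10.0
[11.0, 37.0, 2.0] 10.0
```

```bash
python3 -m inch '[[[100,-28,-27,2,0,0,10],[100,-32,-21,2,0,0,10],[100,-35,-15,2,0,0,10],[100,-38,-9,2,0,0,10],[100,-39,-2,2,0,0,10],[100,-38,4,2,0,0,10],[100,-37,11,2,0,0,10],[100,-35,17,2,0,0,10]]]' 30; python3 -m inch '[[[100,-31,23,2,0,0,10],[100,-27,28,2,0,0,10],[100,-22,32,2,0,0,10],[100,-16,35,2,0,0,10],[100,-9,38,2,0,0,10],[100,-3,39,2,0,0,10],[100,4,38,2,0,0,10],[100,0,0,0,0,0,0]]]'; python3 plan.py .4656 -.0298 .12 1.6 3
```

```text
time: 2.5
ee_pos: [0.3228, 0.2437, 0.2154]
tcp_rot: [180.0, -0.0, 80.5]
wrist_force: [1.0, -0.7, 0.1]
opening: 0.0855
grasp_force: 0.0
time: 3.5
ee_pos: [0.4451, 0.001, 0.2008]
tcp_rot: [180.0, 0.0, 10.6]
wrist_force: [-0.7, -0.1, 0.4]
opening: 0.0851
grasp_force: 0.0
at [0.4451 0.001  0.2008] [1.7999e+02 4.0000e-02 1.0560e+01] t 3.5 yaw change -9.0
[5.0, 11.0, 27.0] 3.0
[5.0, 11.0, 27.0] 3.0
[6.0, 11.0, 27.0] 3.0
```

```bash
python3 -m inch '[[[100,5,11,27,0,0,3],[100,5,11,27,0,0,3],[100,6,11,27,0,0,3],[100,0,0,0,0,0,0]]]'
python3 - <<'E'
from h import *
c=snap('scene'); i=cv2.cvtColor(c['pixels'],cv2.COLOR_RGB2BGR)
d=snap('top'); j=cv2.cvtColor(d['pixels'],cv2.COLOR_RGB2BGR)
cv2.imwrite('pics/g1.png',np.hstack([cv2.resize(i[195:285,285:385],(400,360),interpolation=2),cv2.resize(j[215:305,240:340],(400,360),interpolation=2)]))
E
python3 plan.py .4656 -.0298 .03 1.6 3
```

```text
time: 4.0
ee_pos: [0.4638, -0.0275, 0.1188]
tcp_rot: [-180.0, 0.2, 1.9]
wrist_force: [-0.1, 1.7, 0.6]
opening: 0.0856
grasp_force: 0.0
at [ 0.4648 -0.0272  0.1212] [-1.7999e+02 -2.0000e-02  1.9500e+00] t 4.1 yaw change -0.4
[0.0, 1.0, 30.0] 0.1
[0.0, 1.0, 30.0] 0.1
[0.0, 1.0, 30.0] 0.1
```

View pics/g1.png

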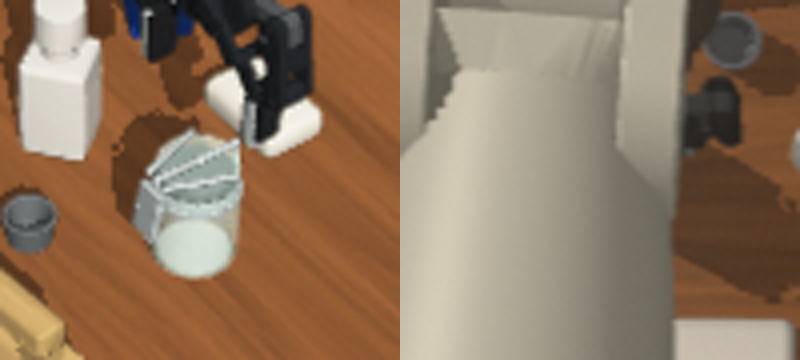

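The scene crop shows the two fingers at (155,40) and (262,125), straddling above the jar lid at (197,165). So I descend.

```bash
python3 -m inch '[[[100,0,1,30,0,0,0.3],[100,0,1,30,0,0,0],[100,0,1,30,0,0,0],[100,0,0,0,0,0,0],[0,0,0,0,0,0,0],[0,0,0,0,0,0,0],[0,0,0,0,0,0,0],[0,0,0,0,0,0,0]]]' 30; python3 -m inch '[[[0,0,0,0,0,0,0],[0,0,0,0,0,0,0],[0,0,0,0,0,0,0],[0,0,0,0,0,0,0]]]'
```

```text
time: 5.1
ee_pos: [0.4662, -0.0306, 0.0325]
tcp_rot: [-180.0, -0.2, 1.5]
wrist_force: [-1.2, 2.2, 6.5]
opening: 0.0553
grasp_force: 31.1
time: 5.6
ee_pos: [0.4662, -0.0306, 0.0325]
tcp_rot: [-180.0, -0.2, 1.5]
wrist_force: [-1.4, 1.4, 6.0]
opening: 0.0554
grasp_force: 31.1
```

```bash
python3 -m inch '[[[0,0,0,-15,0,0,0],[0,0,0,-30,0,0,0],[0,0,0,-35,0,0,0],[0,0,0,-30,0,0,0],[0,0,0,0,0,0,0]]]' 30;  python3 plan.py .4139 .2436 .14 4.5 7
```

```text
time: 6.22
ee_pos: [0.4664, -0.0309, 0.1434]
tcp_rot: [180.0, -0.3, 1.5]
wrist_force: [0.4, 0.9, -3.6]
opening: 0.0552
grasp_force: 33.0
at [ 0.4664 -0.0309  0.1434] [179.97  -0.27   1.52] t 6.22 yaw change 3.0
[-6.0, -39.0, 0.0] -0.4
[-6.0, -39.0, 0.0] -0.4
[-6.0, -39.0, 0.0] -0.4
[-6.0, -40.0, 0.0] -0.4
[-5.0, -40.0, 0.0] -0.4
[-5.0, -40.0, 0.0] -0.4
[-5.0, -40.0, 0.0] -0.4
```

```bash
python3 -m inch '[[[0,-6,-25,0,0,0,-0.4],[0,-6,-45,0,0,0,-0.4],[0,-6,-45,0,0,0,-0.4],[0,-6,-45,0,0,0,-0.4],[0,-5,-45,0,0,0,-0.4],[0,-5,-43,0,0,0,-0.4],[0,-5,-28,0,0,0,-0.4],[0,0,0,0,0,0,0]]]'
python3 - <<'E'
from h import *
c=snap('scene'); i=cv2.cvtColor(c['pixels'],cv2.COLOR_RGB2BGR)
cv2.imwrite('pics/p1.png',cv2.resize(i[230:350,350:510],(800,600),interpolation=2))
E
python3 plan.py .4139 .2436 .041 4.5 1
```

```text
time: 7.22
ee_pos: [0.4162, 0.1215, 0.1491]
tcp_rot: [-174.9, -0.1, 12.9]
wrist_force: [0.4, -0.7, -2.9]
opening: 0.0548
grasp_force: 33.1
at [0.4164 0.1211 0.149 ] [-1.7487e+02 -5.0000e-02  1.2900e+01] t 7.28 yaw change -8.4
[24.9, -120.0, 108.0] 8.4
```

View pics/p1.png

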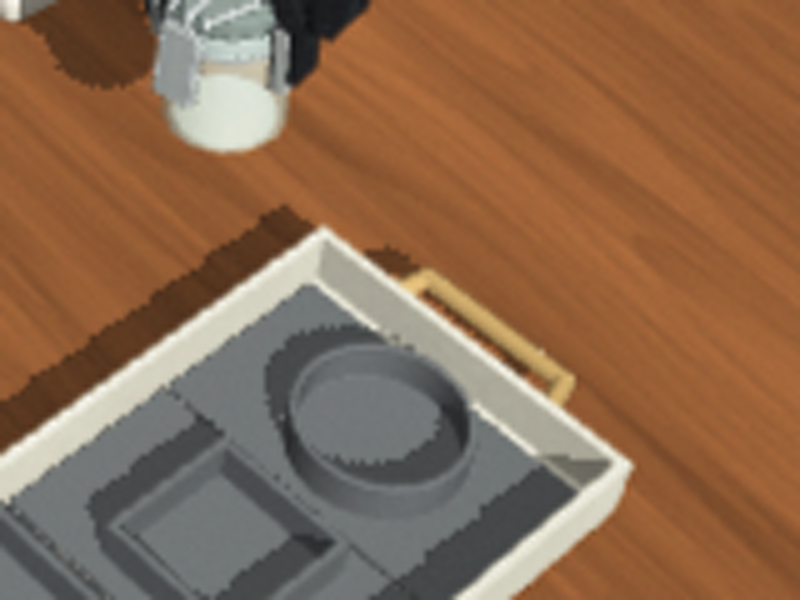

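The jar is held well at crop (225,80), short of the caddy; the arm fell behind and tilted 5°. Plan with the full rotation and go slower.

```bash
cat > plan.py <<'E'
import sys
from h import *
from scipy.spatial.transform import Rotation as Ro
# x y z yaw n -> per-row [tx,ty,tz,ax,ay,az]; first tilt-correcting
x,y,z,yaw,n=map(float,sys.argv[1:6]); n=int(n)
o=bot.get_obs(); p=o['ee_pos']; R=Ro.from_euler('xyz',o['tcp_rot'],degrees=True)
T=Ro.from_euler('xyz',[180,0,yaw],degrees=True)
rv=(R.inv()*T).as_rotvec(degrees=True)/n
print('at',np.round(p,4),np.round(o['tcp_rot'],2),'t',round(o['time'],2),'q',np.round(o['q'],1))
d=(np.array([x,y,z])-p)*1000/n
for i in range(n):
    print(np.round(R.inv().apply(d),0 if n>1 else 1).tolist(),np.round(rv,1).tolist()); R=R*Ro.from_rotvec(rv,degrees=True)
E
python3 plan.py .4139 .2436 .14 4.5 6
```

```text
at [0.4164 0.1211 0.149 ] [-1.7487e+02 -5.0000e-02  1.2900e+01] t 7.28 q [ 12.8 -12.  -15.3  86.7   5.1 179.9]
[4.0, -20.0, 3.0] [-0.9, 0.1, 1.4]
[4.0, -20.0, 3.0] [-0.9, 0.1, 1.4]
[3.0, -20.0, 3.0] [-0.9, 0.1, 1.4]
[3.0, -20.0, 2.0] [-0.9, 0.1, 1.4]
[2.0, -20.0, 2.0] [-0.9, 0.1, 1.4]
[2.0, -20.0, 2.0] [-0.9, 0.1, 1.4]
```

q6 is at its limit (q6 = q1 − yaw + 180). The jar may have any yaw in the round well, so I place it at yaw 42.

```bash
python3 plan.py .4139 .2436 .14 42 6
```

```text
at [0.4164 0.1211 0.149 ] [-1.7487e+02 -5.0000e-02  1.2900e+01] t 7.28 q [ 12.8 -12.  -15.3  86.7   5.1 179.9]
[4.0, -20.0, 3.0] [-0.8, -0.2, -4.8]
[6.0, -19.0, 3.0] [-0.8, -0.2, -4.8]
[7.0, -19.0, 3.0] [-0.8, -0.2, -4.8]
[9.0, -18.0, 2.0] [-0.8, -0.2, -4.8]
[11.0, -17.0, 2.0] [-0.8, -0.2, -4.8]
[12.0, -17.0, 2.0] [-0.8, -0.2, -4.8]
```

```bash
python3 -m inch '[[[0,4,-20,3,-0.8,-0.2,-4.8],[0,6,-19,3,-0.8,-0.2,-4.8],[0,7,-19,3,-0.8,-0.2,-4.8],[0,9,-18,2,-0.8,-0.2,-4.8],[0,11,-17,2,-0.8,-0.2,-4.8],[0,12,-17,2,-0.8,-0.2,-4.8],[0,0,0,0,0,0,0],[0,0,0,0,0,0,0]]]'; python3 plan.py .4139 .2436 .13 42 1
```

```text
time: 8.28
ee_pos: [0.4144, 0.2427, 0.1401]
tcp_rot: [-179.8, -0.1, 41.6]
wrist_force: [0.4, -0.3, -4.0]
opening: 0.0553
grasp_force: 33.2
at [0.4144 0.2427 0.1401] [-1.7981e+02 -1.4000e-01  4.1600e+01] t 8.28 q [ 30.2  -5.5 -10.5  85.    0.2 168.6]
[0.2, -0.9, 10.1] [-0.2, -0.1, -0.4]
```

```bash
python3 -m inch '[[[0,0,-1,30,0,0,-0.4],[0,0,0,30,0,0,0],[0,0,0,18,0,0,0],[0,0,0,8,0,0,0],[0,0,0,4,0,0,0],[0,0,0,0,0,0,0]]]'; python3 -m inch '[[[0,0,0,3,0,0,0],[0,0,0,2,0,0,0],[0,0,0,0,0,0,0],[0,0,0,0,0,0,0]]]'
```

```text
time: 9.02
ee_pos: [0.4139, 0.2445, 0.0508]
tcp_rot: [-179.8, -0.2, 42.1]
wrist_force: [-0.5, -1.0, -3.0]
opening: 0.0551
grasp_force: 33.2
time: 9.52
ee_pos: [0.4136, 0.2445, 0.0453]
tcp_rot: [-179.8, -0.2, 42.1]
wrist_force: [0.7, 0.3, -3.4]
opening: 0.0549
grasp_force: 33.2
```

```bash
python3 -m inch '[[[0,0,0,2,0,0,0],[0,0,0,1,0,0,0],[0,0,0,0,0,0,0]]]'; python3 -m inch '[[[0,0,0,1,0,0,0],[0,0,0,0,0,0,0]]]'; python3 -m inch '[[[0,0,0,1,0,0,0],[0,0,0,0,0,0,0]]]'
```

```text
time: 9.9
ee_pos: [0.4135, 0.2444, 0.0421]
tcp_rot: [-179.8, -0.2, 42.1]
wrist_force: [-0.4, -0.4, -3.2]
opening: 0.0551
grasp_force: 33.2
time: 10.15
ee_pos: [0.4137, 0.2446, 0.0417]
tcp_rot: [-179.8, -0.2, 42.1]
wrist_force: [-0.7, 0.1, 2.4]
opening: 0.0548
grasp_force: 33.6
time: 10.4
ee_pos: [0.4138, 0.2447, 0.0416]
tcp_rot: [-179.8, -0.2, 42.1]
wrist_force: [-4.7, -1.8, 11.9]
opening: 0.0547
grasp_force: 34.4
```

Contact at 0.0417, as expected. Release and lift.

```bash
python3 -m inch '[[[75,0,0,-1,0,0,0],[85,0,0,0,0,0,0],[100,0,0,0,0,0,0],[100,0,0,0,0,0,0],[100,0,0,-20,0,0,0],[100,0,0,-50,0,0,0],[100,0,0,-50,0,0,0],[100,0,0,-50,0,0,0]]]'; python3 plan.py .6129 -.1751 .21 175.9 15
```

```text
time: 11.4
ee_pos: [0.4134, 0.2436, 0.2128]
tcp_rot: [-179.8, -0.2, 42.1]
wrist_force: [0.3, 0.4, -0.6]
opening: 0.0856
grasp_force: 0.0
at [0.4134 0.2436 0.2128] [-179.81   -0.18   42.08] t 11.4 q [ 30.4  -5.1  -2.   92.9   0.2 168.3]
[-9.0, 30.0, 0.0] [0.0, -0.0, -8.9]
[-13.0, 28.0, 0.0] [0.0, -0.0, -8.9]
[-17.0, 25.0, 0.0] [0.0, -0.0, -8.9]
[-21.0, 22.0, 0.0] [0.0, -0.0, -8.9]
[-24.0, 19.0, 0.0] [0.0, -0.0, -8.9]
[-27.0, 15.0, 0.0] [0.0, -0.0, -8.9]
[-29.0, 11.0, 0.0] [0.0, -0.0, -8.9]
[-30.0, 6.0, 0.0] [0.0, -0.0, -8.9]
[-31.0, 1.0, 0.0] [0.0, -0.0, -8.9]
[-31.0, -4.0, 0.0] [0.0, -0.0, -8.9]
[-30.0, -8.0, 0.0] [0.0, -0.0, -8.9]
[-28.0, -13.0, 0.0] [0.0, -0.0, -8.9]
[-26.0, -17.0, 0.0] [0.0, -0.0, -8.9]
[-23.0, -21.0, 0.0] [0.0, -0.0, -8.9]
[-19.0, -24.0, 0.0] [0.0, -0.0, -8.9]
```

```bash
python3 -m inch '[[[100,-9,30,0,0,0,-8.9],[100,-13,28,0,0,0,-8.9],[70,-17,25,0,0,0,-8.9],[60,-21,22,0,0,0,-8.9],[60,-24,19,0,0,0,-8.9],[60,-27,15,0,0,0,-8.9],[60,-29,11,0,0,0,-8.9],[60,-30,6,0,0,0,-8.9]]]'; python3 -m inch '[[[60,-31,1,0,0,0,-8.9],[60,-31,-4,0,0,0,-8.9],[60,-30,-8,0,0,0,-8.9],[60,-28,-13,0,0,0,-8.9],[60,-26,-17,0,0,0,-8.9],[60,-23,-21,0,0,0,-8.9],[60,-19,-24,0,0,0,-8.9],[60,0,0,0,0,0,0]]]'
python3 - <<'E'
from h import *
c=snap('scene'); i=cv2.cvtColor(c['pixels'],cv2.COLOR_RGB2BGR)
b=i[205:285,200:310].copy()
cv2.imwrite('pics/g2.png',np.hstack([cv2.resize(i[255:345,370:480],(400,330),interpolation=2),cv2.resize(b,(400,330),interpolation=2)]))
print([proj(c,[.6129-.02*np.cos(a),-.1751-.02*np.sin(a),.118]) for a in [np.radians(-4.1)]])
E
python3 plan.py .6129 -.1751 .15 175.9 1
```

```text
time: 12.4
ee_pos: [0.5208, 0.0212, 0.2101]
tcp_rot: [179.9, -0.2, 113.6]
wrist_force: [-0.3, 0.1, -0.8]
opening: 0.0512
grasp_force: 0.0
time: 13.4
ee_pos: [0.6135, -0.1755, 0.2082]
tcp_rot: [179.7, -0.1, 175.5]
wrist_force: [-0.3, -0.6, -0.5]
opening: 0.0512
grasp_force: 0.0
[array([257.99563978, 210.63394414])]
at [ 0.6132 -0.1745  0.2086] [ 1.7972e+02 -9.0000e-02  1.7541e+02] t 13.45 q [-16.   17.2  21.7  94.6   0.3 -11.4]
[0.2, -0.9, 58.6] [0.3, -0.1, -0.5]
```

View pics/g2.png

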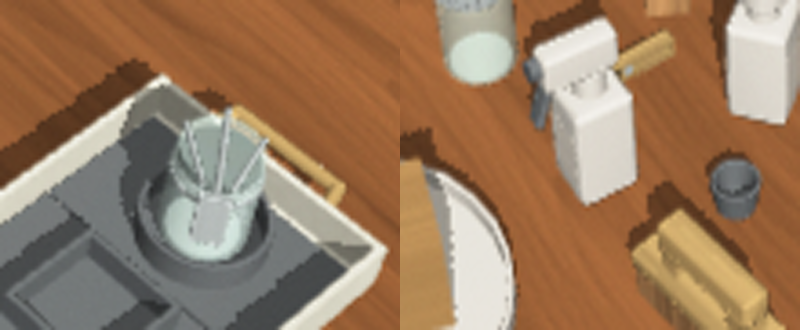

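Jar sits in the round well (left crop (210,190)). Spray head at right crop (575,50) matches the fitted pose. Descending on it.

```bash
python3 -m inch '[[[60,0,-1,40,0.3,0,-0.5],[60,0,0,40,0,0,0],[60,0,0,30,0,0,0],[60,0,0,11,0,0,0],[60,0,0,0,0,0,0]]]'; python3 -m inch '[[[0,0,0,0,0,0,0],[0,0,0,0,0,0,0],[0,0,0,0,0,0,0],[0,0,0,0,0,0,0],[0,0,0,0,0,0,0],[0,0,0,0,0,0,0]]]' 30
```

```text
time: 14.08
ee_pos: [0.6129, -0.1742, 0.0886]
tcp_rot: [-180.0, -0.0, 176.1]
wrist_force: [-0.1, -0.3, 0.4]
opening: 0.0514
grasp_force: 0.0
time: 14.82
ee_pos: [0.6139, -0.1753, 0.09]
tcp_rot: [-179.9, 0.1, 176.1]
wrist_force: [-0.2, -1.0, 7.3]
opening: 0.0209
grasp_force: 29.2
```

```bash
python3 -m inch '[[[0,0,0,-15,0,0,0],[0,0,0,-30,0,0,0],[0,0,0,-40,0,0,0],[0,0,0,-30,0,0,0],[0,0,0,0,0,0,0]]]'; python3 plan.py .514 .252 .205 184.5 10
```

```text
time: 15.45
ee_pos: [0.6141, -0.175, 0.2067]
tcp_rot: [-179.9, 0.2, 176.1]
wrist_force: [0.1, 0.6, -2.4]
opening: 0.0215
grasp_force: 29.5
at [ 0.6141 -0.175   0.2067] [-179.91    0.24  176.08] t 15.45 q [-15.9  16.9  21.1  93.9  -0.  -12. ]
[13.0, 42.0, 0.0] [-0.0, 0.0, -0.8]
[12.0, 42.0, 0.0] [-0.0, 0.0, -0.8]
[12.0, 42.0, 0.0] [-0.0, 0.0, -0.8]
[11.0, 42.0, 0.0] [-0.0, 0.0, -0.8]
[10.0, 43.0, 0.0] [-0.0, 0.0, -0.8]
[10.0, 43.0, 0.0] [-0.0, 0.0, -0.8]
[9.0, 43.0, 0.0] [-0.0, 0.0, -0.8]
[9.0, 43.0, 0.0] [-0.0, 0.0, -0.8]
[8.0, 43.0, 0.0] [-0.0, 0.0, -0.8]
[7.0, 43.0, 0.0] [-0.0, 0.0, -0.8]
```

```bash
python3 -m inch '[[[0,8,25,0,0,0,-0.8],[0,12,42,0,0,0,-0.8],[0,12,42,0,0,0,-0.8],[0,11,42,0,0,0,-0.8],[0,10,43,0,0,0,-0.8],[0,10,43,0,0,0,-0.8],[0,9,43,0,0,0,-0.8],[0,9,43,0,0,0,-0.8]]]'; python3 -m inch '[[[0,8,43,0,0,0,-0.8],[0,7,35,0,0,0,-0.8],[0,5,20,0,0,0,0],[0,0,0,0,0,0,0],[0,0,0,0,0,0,0]]]';python3 plan.py .514 .252 .205 184.5 1
python3 - <<'E'
from h import *
c=snap('scene'); i=cv2.cvtColor(c['pixels'],cv2.COLOR_RGB2BGR)
cv2.imwrite('pics/p2.png',cv2.resize(i[235:375,320:480],(640,560),interpolation=2))
E
```

```text
time: 16.45
ee_pos: [0.5367, 0.151, 0.2021]
tcp_rot: [-179.9, -0.1, -177.5]
wrist_force: [1.0, -0.4, -2.1]
opening: 0.0212
grasp_force: 29.5
time: 17.08
ee_pos: [0.5125, 0.2457, 0.2028]
tcp_rot: [-179.9, -0.0, -176.0]
wrist_force: [1.3, 0.5, -1.7]
opening: 0.0214
grasp_force: 29.6
at [0.5125 0.2457 0.2028] [-1.7993e+02 -5.0000e-02 -1.7596e+02] t 17.07 q [25.6  7.1  9.2 92.2 -0.  21.6]
[-2.0, 6.2, -2.2] [-0.1, -0.0, -0.5]
```

View pics/p2.png

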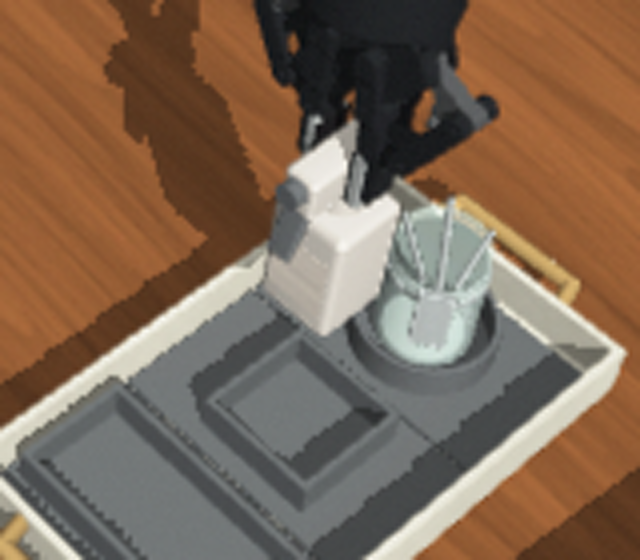

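Bottle held upright at (330,260), above and short of the square well as expected. Small correction and down.

```bash
python3 -m inch '[[[0,-3,6,0,0,0,-0.5],[0,0,0,25,0,0,0],[0,0,0,30,0,0,0],[0,0,0,20,0,0,0],[0,0,0,12,0,0,0],[0,0,0,6,0,0,0],[0,0,0,3,0,0,0],[0,0,0,0,0,0,0]]]'; python3 -m inch '[[[0,0,0,3,0,0,0],[0,0,0,2,0,0,0],[0,0,0,0,0,0,0]]]'
```

```text
time: 18.12
ee_pos: [0.5151, 0.2527, 0.1075]
tcp_rot: [-180.0, 0.0, -175.4]
wrist_force: [0.6, -0.8, -1.2]
opening: 0.0209
grasp_force: 29.6
time: 18.5
ee_pos: [0.5148, 0.2526, 0.1019]
tcp_rot: [-180.0, -0.0, -175.4]
wrist_force: [0.5, 0.2, -2.6]
opening: 0.0213
grasp_force: 29.6
```

```bash
python3 -m inch '[[[0,0,0,1.5,0,0,0],[0,0,0,0,0,0,0]]]';python3 -m inch '[[[0,0,0,1,0,0,0],[0,0,0,0,0,0,0]]]'; python3 -m inch '[[[0,0,0,1,0,0,0],[0,0,0,0,0,0,0]]]'
```

```text
time: 18.75
ee_pos: [0.5148, 0.2526, 0.1004]
tcp_rot: [-180.0, -0.0, -175.4]
wrist_force: [0.1, 0.7, -1.3]
opening: 0.021
grasp_force: 29.6
time: 19.0
ee_pos: [0.5148, 0.2526, 0.0995]
tcp_rot: [-180.0, -0.0, -175.4]
wrist_force: [-0.5, 0.3, -1.5]
opening: 0.021
grasp_force: 29.6
time: 19.25
ee_pos: [0.515, 0.2526, 0.0992]
tcp_rot: [-180.0, 0.0, -175.4]
wrist_force: [-1.0, -1.4, 4.7]
opening: 0.0212
grasp_force: 30.3
```

```bash
python3 -m inch '[[[35,0,0,0,0,0,0],[45,0,0,0,0,0,0],[55,0,0,0,0,0,0],[55,0,0,0,0,0,0],[55,0,0,-20,0,0,0],[55,0,0,-50,0,0,0],[55,0,0,-40,0,0,0],[55,0,0,0,0,0,0]]]'; python3 plan.py .4619 -.3236 .2 241.5 13
```

```text
time: 20.25
ee_pos: [0.516, 0.2532, 0.2121]
tcp_rot: [179.9, 0.3, -175.4]
wrist_force: [-0.4, 0.0, -0.1]
opening: 0.0471
grasp_force: 0.0
at [0.516  0.2532 0.2121] [ 179.92    0.27 -175.41] t 20.25 q [26.2  7.8 11.  92.9 -0.  21.6]
[8.0, -44.0, 1.0] [-0.0, 0.0, -4.4]
[11.0, -43.0, 1.0] [-0.0, 0.0, -4.4]
[14.0, -42.0, 1.0] [-0.0, 0.0, -4.4]
[17.0, -41.0, 1.0] [-0.0, 0.0, -4.4]
[21.0, -40.0, 1.0] [-0.0, 0.0, -4.4]
[24.0, -38.0, 1.0] [-0.0, 0.0, -4.4]
[26.0, -36.0, 1.0] [-0.0, 0.0, -4.4]
[29.0, -34.0, 1.0] [-0.0, 0.0, -4.4]
[31.0, -32.0, 1.0] [-0.0, 0.0, -4.4]
[34.0, -29.0, 1.0] [-0.0, 0.0, -4.4]
[36.0, -26.0, 1.0] [-0.0, 0.0, -4.4]
[38.0, -24.0, 1.0] [-0.0, 0.0, -4.4]
[40.0, -21.0, 1.0] [-0.0, 0.0, -4.4]
```

```bash
python3 -m inch '[[[55,8,-44,1,0,0,-4.4],[55,11,-43,1,0,0,-4.4],[55,14,-42,1,0,0,-4.4],[55,17,-41,1,0,0,-4.4],[55,21,-40,1,0,0,-4.4],[55,24,-38,1,0,0,-4.4],[55,26,-36,1,0,0,-4.4],[55,29,-34,1,0,0,-4.4]]]'; python3 -m inch '[[[55,31,-32,1,0,0,-4.4],[55,34,-29,1,0,0,-4.4],[55,36,-26,1,0,0,-4.4],[55,38,-24,1,0,0,-4.4],[55,40,-21,1,0,0,-4.4],[55,0,0,0,0,0,0],[55,0,0,0,0,0,0]]]';python3 plan.py .4619 -.3236 .045 241.5 1
python3 - <<'E'
from h import *
c=snap('scene'); i=cv2.cvtColor(c['pixels'],cv2.COLOR_RGB2BGR)
a=np.radians(-118.5)
k=i[150:220,230:310].copy(); k=cv2.resize(k,(400,350),interpolation=2)
for x in(-.05,.038):
  for y in(-.011,.011):
    p=proj(c,[.4619+x*np.cos(a)-y*np.sin(a),-.3236+x*np.sin(a)+y*np.cos(a),.068])
    cv2.circle(k,tuple(int(v) for v in (p+.5-[230,150])*5),3,(0,0,255),-1)
cv2.imwrite('pics/g3.png',np.hstack([k,cv2.resize(i[240:380,320:480],(400,350),interpolation=2)]))
E
```

```text
time: 21.25
ee_pos: [0.4816, -0.1041, 0.1998]
tcp_rot: [180.0, -0.1, -140.1]
wrist_force: [0.7, -0.1, -1.3]
opening: 0.047
grasp_force: 0.0
time: 22.12
ee_pos: [0.4625, -0.3253, 0.1951]
tcp_rot: [179.9, -0.0, -118.3]
wrist_force: [-0.1, -0.2, -0.6]
opening: 0.047
grasp_force: 0.0
at [ 0.4625 -0.3253  0.1951] [ 1.7992e+02 -2.0000e-02 -1.1828e+02] t 22.12 q [-35.1   6.6   7.8  91.3  -0.  -96.8]
[-1.3, 1.1, 150.1] [0.1, -0.0, 0.2]
```

View pics/g3.png

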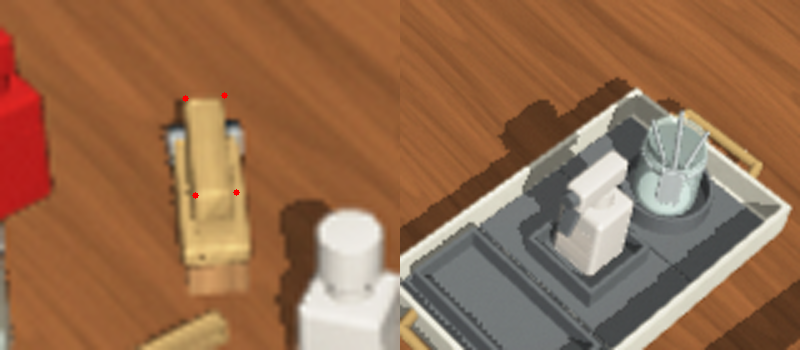

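Brush bar corners (red) match at crop (205,145), black rubber edge at (175,135)/(235,130); bottle and jar stand in their wells. Descend and grip.

```bash
python3 -m inch '[[[55,-1,1,45,0,0,0],[55,0,0,45,0,0,0],[55,0,0,35,0,0,0],[55,0,0,18,0,0,0],[55,0,0,7,0,0,0],[55,0,0,0,0,0,0]]]'; python3 -m inch '[[[0,0,0,0,0,0,0],[0,0,0,0,0,0,0],[0,0,0,0,0,0,0],[0,0,0,0,0,0,0],[0,0,0,0,0,0,0]]]' 40
```

```text
time: 22.92
ee_pos: [0.4628, -0.3245, 0.0468]
tcp_rot: [-179.9, -0.1, -118.2]
wrist_force: [-0.1, 0.2, 0.7]
opening: 0.0474
grasp_force: 0.0
time: 23.55
ee_pos: [0.4629, -0.3249, 0.0473]
tcp_rot: [-179.9, -0.1, -118.2]
wrist_force: [-0.8, 1.2, 6.7]
opening: 0.0212
grasp_force: 41.5
```

```bash
python3 -m inch '[[[0,0,0,-15,0,0,0],[0,0,0,-30,0,0,0],[0,0,0,-40,0,0,0],[0,0,0,-50,0,0,0],[0,0,0,-25,0,0,0],[0,0,0,0,0,0,0]]]'; python3 plan.py .6138 .2591 .2 274.5 15
```

```text
time: 24.3
ee_pos: [0.463, -0.3249, 0.2086]
tcp_rot: [-179.8, -0.1, -118.2]
wrist_force: [0.1, 0.2, -2.1]
opening: 0.0212
grasp_force: 40.6
at [ 0.463  -0.3249  0.2086] [-1.7978e+02 -8.0000e-02 -1.1822e+02] t 24.3 q [-35.    6.5   9.2  92.5  -0.  -96.8]
[-39.0, 10.0, 0.0] [-0.0, -0.0, -2.2]
[-39.0, 8.0, 0.0] [-0.0, -0.0, -2.2]
[-40.0, 7.0, 0.0] [-0.0, -0.0, -2.2]
[-40.0, 5.0, 1.0] [-0.0, -0.0, -2.2]
[-40.0, 4.0, 1.0] [-0.0, -0.0, -2.2]
[-40.0, 2.0, 1.0] [-0.0, -0.0, -2.2]
[-40.0, 0.0, 1.0] [-0.0, -0.0, -2.2]
[-40.0, -1.0, 1.0] [-0.0, -0.0, -2.2]
[-40.0, -3.0, 1.0] [-0.0, -0.0, -2.2]
[-40.0, -4.0, 1.0] [-0.0, -0.0, -2.2]
[-40.0, -6.0, 1.0] [-0.0, -0.0, -2.2]
[-40.0, -7.0, 1.0] [-0.0, -0.0, -2.2]
[-39.0, -9.0, 1.0] [-0.0, -0.0, -2.2]
[-39.0, -10.0, 1.0] [-0.0, -0.0, -2.2]
[-38.0, -12.0, 1.0] [-0.0, -0.0, -2.2]
```

```bash
python3 -m inch '[[[0,-25,6,0,0,0,-2.2],[0,-39,8,0,0,0,-2.2],[0,-40,7,0,0,0,-2.2],[0,-40,5,0,0,0,-2.2],[0,-40,4,0,0,0,-2.2],[0,-40,2,0,0,0,-2.2],[0,-40,0,0,0,0,-2.2],[0,-40,-1,0,0,0,-2.2]]]'; python3 -m inch '[[[0,-40,-3,0,0,0,-2.2],[0,-40,-4,0,0,0,-2.2],[0,-40,-6,0,0,0,-2.2],[0,-40,-7,0,0,0,-2.2],[0,-39,-9,0,0,0,-2.2],[0,-39,-10,0,0,0,-2.2],[0,-38,-12,0,0,0,-2.2],[0,-14,-4,0,0,0,0]]]'; python3 -m inch '[[[0,0,0,0,0,0,0],[0,0,0,0,0,0,0]]]'; python3 plan.py .6138 .2591 .0565 274.5 1
python3 - <<'E'
from h import *
c=snap('scene'); i=cv2.cvtColor(c['pixels'],cv2.COLOR_RGB2BGR)
cv2.imwrite('pics/p3.png',cv2.resize(i[250:410,290:480],(712,600),interpolation=2))
E
```

```text
time: 25.3
ee_pos: [0.538, -0.0259, 0.2041]
tcp_rot: [179.9, -0.1, -100.5]
wrist_force: [0.0, 0.3, -1.5]
opening: 0.0211
grasp_force: 40.5
time: 26.3
ee_pos: [0.6112, 0.2613, 0.203]
tcp_rot: [179.8, -0.1, -85.1]
wrist_force: [0.6, -0.7, -1.0]
opening: 0.0212
grasp_force: 40.6
time: 26.55
ee_pos: [0.6114, 0.2585, 0.2053]
tcp_rot: [179.9, -0.1, -85.3]
wrist_force: [-0.5, -0.9, -2.7]
opening: 0.0212
grasp_force: 40.5
at [0.6114 0.2585 0.2053] [ 1.7994e+02 -7.0000e-02 -8.5280e+01] t 26.55 q [ 22.9  21.1  26.2  95.2  -0.  -71.8]
[-0.6, -2.6, 148.8] [0.1, -0.1, 0.2]
```

View pics/p3.png

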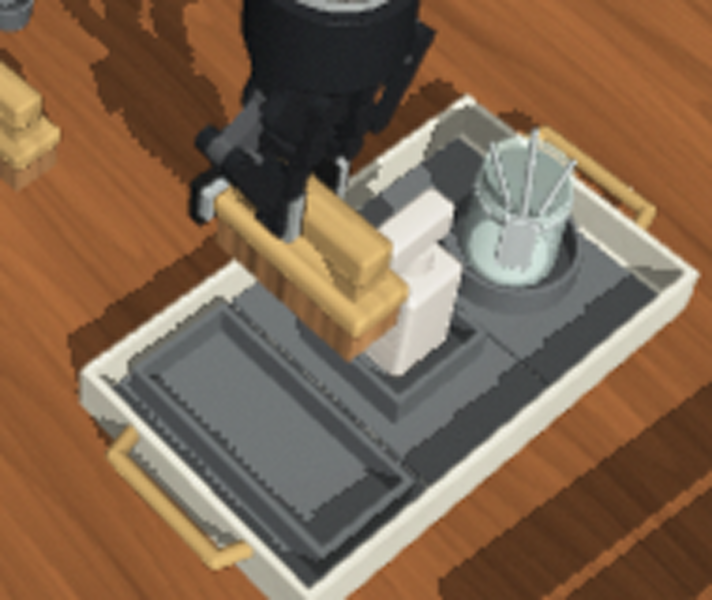

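Brush held level at (310,260), parallel to the long well, clear of the nozzle (435,215). Lowering.

```bash
python3 -m inch '[[[0,-1,-3.5,10,0,0,0.2],[0,0,0,35,0,0,0],[0,0,0,35,0,0,0],[0,0,0,30,0,0,0],[0,0,0,18,0,0,0],[0,0,0,8,0,0,0],[0,0,0,4,0,0,0],[0,0,0,0,0,0,0]]]'; python3 -m inch '[[[0,0,0,3,0,0,0],[0,0,0,1.5,0,0,0],[0,0,0,0,0,0,0]]]'; python3 -m inch '[[[0,0,0,1,0,0,0],[0,0,0,0,0,0,0]]]'
```

```text
time: 27.6
ee_pos: [0.6153, 0.2609, 0.0663]
tcp_rot: [-180.0, -0.0, -85.4]
wrist_force: [-0.3, 0.3, -2.0]
opening: 0.0211
grasp_force: 40.5
time: 27.98
ee_pos: [0.6149, 0.2608, 0.061]
tcp_rot: [180.0, -0.0, -85.4]
wrist_force: [0.3, 0.2, -1.4]
opening: 0.0213
grasp_force: 40.5
time: 28.22
ee_pos: [0.6149, 0.2608, 0.06]
tcp_rot: [180.0, -0.0, -85.4]
wrist_force: [-1.0, -0.7, -1.3]
opening: 0.021
grasp_force: 40.5
```

```bash
python3 -m inch '[[[0,0,0,1.5,0,0,0],[0,0,0,0,0,0,0]]]'; python3 -m inch '[[[0,0,0,1,0,0,0],[0,0,0,0,0,0,0]]]';python3 -m inch '[[[0,0,0,1,0,0,0],[0,0,0,0,0,0,0]]]'
```

```text
time: 28.48
ee_pos: [0.6149, 0.2608, 0.0584]
tcp_rot: [180.0, -0.0, -85.4]
wrist_force: [0.5, 0.3, -1.8]
opening: 0.0213
grasp_force: 40.5
time: 28.72
ee_pos: [0.6149, 0.2607, 0.0574]
tcp_rot: [180.0, -0.0, -85.4]
wrist_force: [-0.1, 0.3, -1.2]
opening: 0.0212
grasp_force: 40.5
time: 28.98
ee_pos: [0.615, 0.2608, 0.0565]
tcp_rot: [180.0, -0.0, -85.4]
wrist_force: [-0.7, -0.7, -0.4]
opening: 0.0211
grasp_force: 40.5
```

```bash
python3 -m inch '[[[0,0,0,0.7,0,0,0],[0,0,0,0,0,0,0]]]'
```

```text
time: 29.22
ee_pos: [0.615, 0.2608, 0.0564]
tcp_rot: [180.0, -0.0, -85.4]
wrist_force: [-2.5, 0.4, 4.9]
opening: 0.0211
grasp_force: 41.3
```

Seated. Release, lift and move clear to look.

```bash
python3 -m inch '[[[30,0,0,0,0,0,0],[40,0,0,0,0,0,0],[45,0,0,0,0,0,0],[45,0,0,0,0,0,0],[45,0,0,-20,0,0,0],[45,0,0,-40,0,0,0],[45,0,0,-50,0,0,0],[45,0,0,-50,0,0,0]]]'; python3 -m inch '[[[45,45,0,0,0,0,0],[45,45,0,0,0,0,0],[45,45,0,0,0,0,0],[45,45,0,0,0,0,0],[45,0,0,0,0,0,0],[45,0,0,0,0,0,0]]]'
python3 - <<'E'
from h import *
I=[cv2.cvtColor(snap(n)['pixels'],cv2.COLOR_RGB2BGR) for n in('scene','top')]
cv2.imwrite('pics/f.png',np.hstack([cv2.resize(I[0][220:420,280:480],(400,400),interpolation=2),cv2.resize(I[1][150:320,120:290],(400,400),interpolation=2)]))
E
```

```text
time: 30.22
ee_pos: [0.6148, 0.2608, 0.2191]
tcp_rot: [-179.9, -0.0, -85.4]
wrist_force: [1.7, -0.1, 0.3]
opening: 0.0383
grasp_force: 0.0
time: 30.98
ee_pos: [0.6295, 0.0817, 0.2171]
tcp_rot: [-180.0, -0.0, -85.4]
wrist_force: [0.0, 0.9, -0.1]
opening: 0.0386
grasp_force: 0.0
```

View pics/f.png

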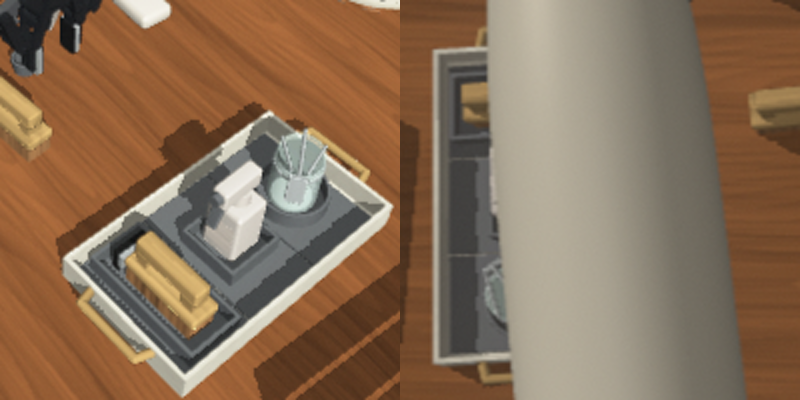

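Scene crop: brush lies in the long well (170,285), bottle in the square well (235,215), jar in the round well (298,175), all upright and seated; the decoys were not touched. Handing in.

```bash
python3 -c "from workcell import bot; print(bot.job_done())"
```

```text
the job is handed in; nothing more can be done
None
```

I packed the clip jar, then the spray bottle, then the scraper brush into their wells and handed the job in at about 31 s. The last picture showed all three seated, and I never moved to grip the look-alikes.

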